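Set out the next lock order on the key-shop bench

TASK

Set out the lock order, each item centred in its white outline and square with its mat: brass cylinder left of the grey vice and padlock right of it, both lengthwise front to back; car-key fob behind the lock case, buttons up, its length left to right; yellow-lidded tin between the door knobs, with the green-lidded tin centred on top. Leave the mug and the screwdriver alone; all directions are as the robot sees them.

Things in the scene. Friction and masses are not known exactly. Their poses are not given: they have to be found in the camera images.
- vice_mat: Fixed red mat, 110 (x) by 260 (y) by 2 mm, turned up to 0.2 rad; dark grey key vice in its middle, 80 x 56 mm, 43 mm tall, red ball knob in front (to x = -60 mm). Origin: centre of the mat's underside; x to the back (away from robot), y to the left as the robot sees it. White outlines, 88 (x) by 58 (y) mm, centred at y = +95 mm (left of the vice) and -95 mm (right).
- knob_mat: Fixed green mat, 100 (x) by 240 (y) by 2 mm, turned up to 0.2 rad, with two round brass door knobs (50 mm across, 47 mm tall) at y = +90 and -90 mm. Origin: centre of the mat's underside; x to the back, y to the left. White outlined 74 mm square centred at the origin, midway between the knobs.
- lock_mat: Fixed blue mat, 150 (x) by 120 (y) by 2 mm, turned up to 0.2 rad; steel lock case at its front, 40 x 96 mm, top 26 mm above the bench, centred at x = -44 mm, brass latch on its left end (to y = +61 mm). Origin: centre of the mat's underside; x to the back, y to the left. White outline, 52 (x) by 88 (y) mm, centred at x = +40 mm, behind the case.
- cylinder: Loose brass door-lock cylinder on a black base 70 (x) by 36 (y) by 5 mm; above it a web 10 mm wide and on top a round barrel 66 mm long along x, 17 mm thick, axis 26 mm up, top at 34.5 mm, dark collar at mid-length. 0.2 kg. Origin: centre of the underside. Grip the barrel across y. Starts with x within 0.8 rad of world x.
- padlock: Loose brass padlock lying flat, 58 mm long (x), 18 mm thick, 0.2 kg. Brass body 34 (x) by 40 (y) by 18 mm centred at x = -12 mm; steel shackle 34 mm across reaches to x = +29 mm. Origin: middle of the whole padlock, at its underside. Starts with x within 0.8 rad of world x.
- fob: Loose black car-key fob lying flat, two grey buttons and a red one on top: 62 (x) by 34 (y) by 14 mm, 0.06 kg. Origin: centre of the underside; x along its length. Starts with x within 0.8 rad of world y.
- big_tin: Loose closed round tin with a yellow lid (silver disc on top), 58 mm in diameter, 30 mm tall, flat top, 0.16 kg. Origin: centre of the underside.
- small_tin: Loose closed round tin with a green lid (silver disc on top), 42 mm in diameter, 22 mm tall, 0.07 kg. Origin: centre of the underside.
- mug: Bystander, leave alone: white mug, 76 mm across, 85 mm tall, beyond the mats on the left. Origin: centre of the underside.
- screwdriver: Bystander, leave alone: red-handled screwdriver lying flat, roughly along y, beyond the mats on the right. Origin: underside, near mid-length.
Mind the look-alikes: they are no part of the job. What is shaped like the padlock but blue, pink or purple is not meant.

How it is judged:
By the outcome, as a careful person would: the job done as asked, in the order asked, and still so for the second after the job is handed in, with the robot touching nothing.
It also fails if it takes over 118 s, if anything falls off the work surface, if the arm or the gripper's body presses on something with over 40 N, if the wrist force passes 120 N, or if a joint passes its speed limit or range.

ROBOT

A 6-joint arm with a two-finger parallel gripper is mounted at the origin on the work surface. World frame = base frame: x ahead of the robot, y to its left, z up, the work surface at z = 0. Lengths are in mm, angles in rad, forces in N, time in s.
With the tool pointing down it reaches from about 300 to 1000 mm from the base axis. Payload 5.1 kg.
Tool frame: the origin (TCP) lies at the very end of the fingers, on their centre line; the grasp point (between the pads) lies 19 mm behind it; z points along the fingers, y is the line along which they close (so a half turn about z gives the same grasp; the last joint's range is limited). The gripper opens to 95 mm and grips with 3 to 60 N. Pads are 20 mm wide; open, the fingers measure 119 mm over their backs; the gripper's body (75 mm by 180 mm) begins 59 mm behind the grasp point.
Start: joints at [1.084, 0.124, 1.65, -0, 1.367, -0.083], TCP at [255.414, 597.702, 214.656] pointing down, gripper open.
Joint ranges: [-2.61, 2.61], [-1.02, 2.33], [0.03, 2.71], [-1.35, 4.49], [0.32, 2.68], [-2.91, 2.91]. Speed limits (rad/s): [2.57, 2.57, 3.14, 3.14, 3.14, 3.14].

INTERFACE

Orientations are given as a unit quaternion [x, y, z, w].
In Python, from workcell import r gives the robot as it stands.
- The arm moves only by the tool jog_arm, never from a script. Its argument "steps" is a list of rows, each an object with "gripper": the closure, from -1 (fully open) to 1 (shut); "slide": the shift along the world's x, y, z in shares of 0.6 m (1.0 is 0.6 m), a list of three; "rot": the turn, a rotation vector about the world's x, y, z in parts of the range, where 1.0 means pi rad, a list of three. In form: [{"gripper": gripper, "slide": [dx, dy, dz], "rot": [wx, wy, wz]}, ...]. A call has 1 to 8 rows; each row is the pose to reach, as a shift and turn from the pose commanded when the call began; what a row does not reach only later rows make up. A row lasts 1/8 s, in which the tool goes at most 62.5 mm and 10.7 degrees, less where a joint would pass 70% of its speed; a pose out of reach is approached as far as the arm can. A shift or turn number past 1, either way, is cut back to 1. A call with a gripper value outside its range is refused whole. The fingers move at their own pace and stop on an object; the grip force is fixed at half the most. Time passes only in rows, so rows that repeat a pose let the fingers close. It gives the time, the measured TCP pose, the force, the opening and the grip force at its end, in the units of the state.
- r.get_state(): the state, without advancing time (a new reading comes with each control period).
- r.read_camera(name): name is "scene" or "top" or "wrist"; returns (picture, depth): 384x512x3 uint8, red, green, blue; 384x512 float32, mm along the optical axis (not along the pixel's ray), 0 where there is no reading.
- r.camera_model(name): a dict with "vertical_fov" (degrees; the focal length in pixels is half the picture's height over the tangent of half this angle, whatever the lens; pixels are square), "cx", "cy" (the principal point, pixels), "R" (3x3) and "t" (3): a world point X has camera coordinates R X + t; the wrist camera has in their place "hand_eye" (4x4, takes a point from camera to tool coordinates, whose origin is the TCP and whose axes are the flange's). Camera axes: x right, y down, z forward; pixel columns grow to the right and rows downward; lengths in mm; the calibration is good to about 2 mm. A picture is of the moment at which its call begins: read the wrist's pose just before it. camera_model takes no time and is no camera call.
- r.close_job(): hands the job in; it is judged then, once.
The state is a dict: "t": time; "qpos": joint angles; "qvel": joint speeds; "effort": joint torques, N m; "position": TCP position; "orientation": TCP orientation; "contact_force": force on the tool from outside, world axes, zero at the start; "ft_torque": the same for the moment, N m; "width": finger opening in mm; "grasp_force": force on a finger pad.
Only numpy, scipy, OpenCV 4.12 (cv2) and the standard library are available. Lean on these libraries where they do the work, as an engineer would, in place of code of your own. Each camera call takes 0.05 s, during which the arm holds its last target. There are 200 camera calls.

## Working session

There is one attempt and no reset: what is moved stays moved. The work goes in short steps, Python scripts to look and compute and a tool call to move; the robot and the scene stay as the last step left them, time stands still between calls to the robot, and variables do not carry over. Pictures are saved under pics/ and viewed, at most 14 in all, crops included, and the job is handed in when it is done.

Besides the shell and the picture viewer there is one more tool, called after "Call:" in YAML: its name, and indented under it one key for each argument. jog_arm: Moves the arm, as the interface text tells. Its arguments: {"type":"object","properties":{"steps":{"type":"array","items":{"type":"object","properties":{"gripper":{"type":"number"},"slide":{"type":"array","items":{"type":"number"}},"rot":{"type":"array","items":{"type":"number"}}}}}},"required":["steps"]}

```bash
mkdir -p pics
python3 - <<'E'
from workcell import r
import cv2,numpy as np
for n in ["top","scene"]:
    p,d=r.read_camera(n); cv2.imwrite(f"pics/{n}0.png",cv2.cvtColor(p,cv2.COLOR_RGB2BGR)); np.savez(f"{n}0.npz",p=p,d=d)
    print(n,r.camera_model(n))
print(r.camera_model("wrist")); print(r.get_state())
E
```

```text
top {'vertical_fov': 42.16251067284603, 'cx': 257.0708087675066, 'cy': 195.8936422362093, 'R': array([[ 0.01791194, -0.99934587, -0.03141643],
       [-0.99665358, -0.01533964, -0.08028903],
       [ 0.07975459,  0.03274943, -0.99627641]]), 't': array([  10.23086339,  539.88640267, 1066.94243216])}
scene {'vertical_fov': 43.59880684333377, 'cx': 251.98820039500893, 'cy': 191.18869961898693, 'R': array([[ 0.32407484,  0.94592992, -0.01385965],
       [ 0.79227003, -0.27937904, -0.54245327],
       [-0.51699488,  0.16481487, -0.83997164]]), 't': array([-172.59309233, -386.17636129, 1467.46049208])}
{'vertical_fov': 61.9072349464448, 'cx': 258.7014515113479, 'cy': 190.18129275616528, 'hand_eye': array([[ 6.83673519e-04, -9.60926166e-01, -2.76803968e-01,
         7.70913160e+01],
       [ 9.99999625e-01,  5.09795896e-04,  7.00123807e-04,
         1.66122017e+00],
       [-5.31653759e-04, -2.76804343e-01,  9.60926154e-01,
        -1.70010598e+02],
       [ 0.00000000e+00,  0.00000000e+00,  0.00000000e+00,
         1.00000000e+00]])}
{'t': 0.1, 'qpos': array([ 1.08443999e+00,  1.24453064e-01,  1.65151197e+00, -2.35178127e-05,
        1.36750786e+00, -8.25994929e-02]), 'qvel': array([ 0.00098962, -0.00041676, -0.00256322, -0.00101114,  0.00030463,
       -0.00070019]), 'effort': array([ 4.66117308e-04, -4.18882298e+01, -3.61095178e+01,  7.77345733e-02,
        4.61706519e-02, -8.17629621e-05]), 'position': array([255.13279488, 597.21146469, 213.51650121]), 'orientation': array([ 2.00507533e-01,  9.79691709e-01, -9.05568932e-04, -2.52799620e-04]), 'contact_force': array([ 0.37915664,  0.3427507 , -0.35915947]), 'ft_torque': array([2.17498723e-02, 5.56310366e-02, 7.22459042e-05]), 'grasp_force': 0.0, 'width': 95.3147439371232}
```

View pics/top0.png

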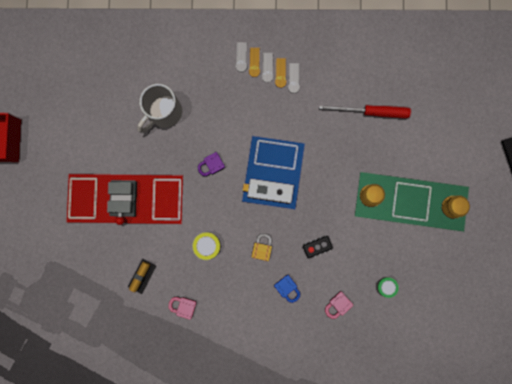

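View pics/scene0.png

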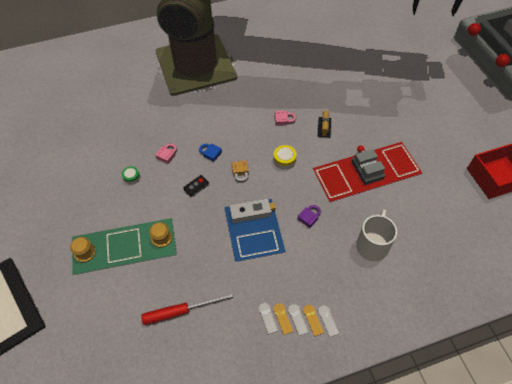

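Top view: up is +x and left is +y. The brass padlock is at (262,247), cylinder (141,276), fob (318,246), yellow tin (206,246) and green tin (388,287). The mats are red (124,199), blue (274,172) and green (412,201).

```bash
cat > h.py <<'E'
from workcell import r
import cv2,numpy as np
from scipy.spatial.transform import Rotation as Ro
def cam(n,st=None):
    m=r.camera_model(n); f=192/np.tan(np.radians(m["vertical_fov"]/2))
    if n=="wrist":
        T=np.eye(4); T[:3,:3]=Ro.from_quat(st["orientation"]).as_matrix(); T[:3,3]=st["position"]
        T=T@m["hand_eye"]; Rw,c=T[:3,:3],T[:3,3]
    else: Rw=m["R"].T; c=-Rw@m["t"]
    return f,m["cx"],m["cy"],Rw,c
def ray(C,uv,z):
    f,cx,cy,Rw,c=C; uv=np.atleast_2d(uv).astype(float)
    d=np.c_[(uv[:,0]-cx)/f,(uv[:,1]-cy)/f,np.ones(len(uv))]@Rw.T
    return (c+d*((z-c[2])/d[:,2])[:,None])[:,:2]
def proj(C,X):
    f,cx,cy,Rw,c=C; k=(np.atleast_2d(X)-c)@Rw; return k[:,:2]/k[:,2:]*f+[cx,cy]
def snap(name):
    st=r.get_state(); p,d=r.read_camera("wrist"); cv2.imwrite(f"pics/{name}.png",cv2.cvtColor(p,cv2.COLOR_RGB2BGR))
    np.savez(name+".npz",p=p,d=d,pos=st["position"],q=st["orientation"]); return p,d,cam("wrist",st),st
def load(name):
    k=np.load(name+".npz"); return k["p"],k["d"],cam("wrist",{"position":k["pos"],"orientation":k["q"]})
def big(mask,near=None,amin=30):
    cs=[c for c in cv2.findContours(mask.astype(np.uint8),cv2.RETR_EXTERNAL,cv2.CHAIN_APPROX_NONE)[0] if cv2.contourArea(c)>=amin]
    if not cs: return None
    if near is None: return max(cs,key=cv2.contourArea)
    return min(cs,key=lambda c:np.hypot(*(c[:,0].mean(0)-near)))
def rect(C,c,z):
    "min-area rectangle of a contour cast on plane z: centre, sizes(long,short), angle of long side from world x"
    w=ray(C,c[:,0],z).astype(np.float32); (x,y),(a,b),_=cv2.minAreaRect(w)
    bp=cv2.boxPoints(cv2.minAreaRect(w)); e=[bp[1]-bp[0],bp[2]-bp[1]]; l=max(e,key=np.linalg.norm)
    ang=np.arctan2(l[1],l[0]); ang=(ang+np.pi/2)%np.pi-np.pi/2
    return np.round([x,y,max(a,b),min(a,b),ang],3)
def hsv(p): return cv2.split(cv2.cvtColor(p,cv2.COLOR_RGB2HSV))
E
python3 - <<'E'
from h import *
k=np.load("top0.npz");p=k["p"];C=cam("top");H,S,V=hsv(p)
for n,m,near,z in [("red mat",((H<6)|(H>174))&(S>150),(124,199),2),("blue mat",(abs(H.astype(int)-110)<10)&(S>150),(274,172),2),
 ("green mat",(abs(H.astype(int)-75)<15)&(S>80),(412,201),2),("ytin",(abs(H.astype(int)-30)<6)&(S>120),(206,246),30),("gtin",(abs(H.astype(int)-70)<15)&(S>80),(388,287),22),
 ("padlock",(abs(H.astype(int)-20)<7)&(S>120),(262,250),18),("fob",V<60,(318,246),14),("cyl",V<50,(141,276),5)]:
    c=big(m,near); print(n,c[:,0].mean(0).round(),rect(C,c,z))
E
```

```text
red mat [129. 199.] [529.333 317.316 257.573 111.733  -1.57 ]
blue mat [273. 178.] [ 5.95468e+02 -1.50250e+01  1.46529e+02  1.16192e+02 -1.32000e-01]
green mat [415. 202.] [ 534.8   -320.012  237.89    97.935    1.446]
ytin [206. 246.] [429.88  127.377  56.774  56.284   0.81 ]
gtin [388. 287.] [ 348.684 -263.06    43.218   41.055    1.124]
padlock [261. 251.] [419.18    8.136  38.813  32.686   1.391]
fob [317. 247.] [ 431.934 -113.151   60.249   32.46    -1.174]
cyl [146. 274.] [ 3.58627e+02  2.61980e+02  7.03340e+01  2.93420e+01 -1.31000e-01]
```

The manual's scale: shifts go in shares of 0.6 m and turns go in shares of pi rad. Converting my numbers, -0.336 m / 0.6 = -0.56, 0.105 m / 0.6 = 0.175, 0.404 rad / 3.1416 = 0.1286.

Call:
jog_arm:
  steps:
    - {"gripper": -1, "slide": [0.175, -0.56, -0.1], "rot": [0, 0, 0.1286]}
    - {"gripper": -1, "slide": [0.175, -0.56, -0.1], "rot": [0, 0, 0.1286]}
    - {"gripper": -1, "slide": [0.175, -0.56, -0.1], "rot": [0, 0, 0.1286]}
    - {"gripper": -1, "slide": [0.175, -0.56, -0.1], "rot": [0, 0, 0.1286]}
    - {"gripper": -1, "slide": [0.175, -0.56, -0.1], "rot": [0, 0, 0.1286]}
    - {"gripper": -1, "slide": [0.175, -0.56, -0.1], "rot": [0, 0, 0.1286]}
    - {"gripper": -1, "slide": [0.175, -0.56, -0.1], "rot": [0, 0, 0.1286]}
    - {"gripper": -1, "slide": [0.175, -0.56, -0.1], "rot": [0, 0, 0.1286]}

```text
t: 1.1
position: [360.4, 261.9, 154.7]
orientation: [0.0, 1.0, 0.0, -0.0]
contact_force: [0.2, 0.2, -0.1]
width: 94.9
grasp_force: 0.0
```

Run:
```python
from h import *
p,d,C,st=snap("w1"); print(st["t"],st["position"],st["orientation"],st["qpos"])
```

```text
1.1 [360.37327709 261.91181254 154.6885548 ] [ 1.23290526e-04  9.99999971e-01  2.07146185e-04 -2.61675128e-05] [ 5.07609944e-01 -3.05758638e-01  2.15236813e+00  4.02712035e-04
  1.29482748e+00 -1.06304950e+00]
```

View pics/w1.png

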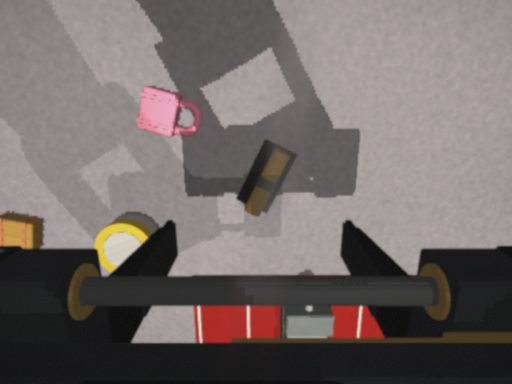

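Wrist view: the cylinder is at about (267,178), leaning, with the barrel ends near (280,150) and (253,212). Image down is +x, and the gripper hides rows below about 240.

```bash
cat >> h.py <<'E'
def cloud(C,d):
    f,cx,cy,Rw,c=C; v,u=np.mgrid[:384,:512]
    return c+np.dstack([(u-cx)/f*d,(v-cy)/f*d,d])@Rw.T
def hrect(C,d,lo,hi,xy,rad):
    "rectangle of the cloud points with height in lo..hi near xy"
    P=cloud(C,d); m=(P[...,2]>lo)&(P[...,2]<hi)&(np.hypot(P[...,0]-xy[0],P[...,1]-xy[1])<rad)&(d>0)
    m[240:]&=False
    Q=P[m]; w=Q[:,:2].astype(np.float32); R=cv2.minAreaRect(w); bp=cv2.boxPoints(R); e=[bp[1]-bp[0],bp[2]-bp[1]]; l=max(e,key=np.linalg.norm)
    a=(np.arctan2(l[1],l[0])+np.pi/2)%np.pi-np.pi/2
    return np.round([*R[0],max(R[1]),min(R[1]),a,np.median(Q[:,2]),len(Q)],3),m
E
python3 - <<'E'
from h import *
p,d,C=load("w1"); H,S,V=hsv(p); P=cloud(C,d)
print("ground z",np.median(P[20:60,320:480,2]), P[178,267],P[178,257])
for lo,hi in [(18,45),(26,45),(3,45)]: print(hrect(C,d,lo,hi,(359,262),60)[0])
m=(abs(H.astype(int)-18)<10)&(S>110)&(V>60); c=big(m,(267,178)); print("brass",cv2.minAreaRect(c),rect(C,c,30))
print("dark",rect(C,big((V<45),(267,178)),5))
b=cv2.cvtColor(p[120:240,200:330],cv2.COLOR_RGB2BGR);
E
```

```text
ground z 0.10771667678247354 [355.60997819 271.004828    34.75232621] [362.51388595 261.55706799   6.86201216]
[ 3.61842e+02  2.70577e+02  6.69270e+01  1.72420e+01 -4.55000e-01
  3.36690e+01  1.24700e+03]
[ 3.61842e+02  2.70577e+02  6.69270e+01  1.72420e+01 -4.55000e-01
  3.37030e+01  1.22100e+03]
[ 3.62495e+02  2.70422e+02  6.98840e+01  3.62080e+01 -4.50000e-01
  2.67320e+01  2.42800e+03]
brass ((253.25003051757812, 199.75), (10.435516357421875, 25.930675506591797), 18.434947967529297) [ 3.78538e+02  2.57953e+02  2.62500e+01  1.01810e+01 -3.07000e-01]
dark [359.161 259.094  62.384  11.553  -0.46 ]
```

To row units: 0.155 m / 0.6 = 0.2583, 0.08 m / 0.6 = 0.1333.

Call:
jog_arm:
  steps:
    - {"gripper": -1, "slide": [0.2583, 0.0917, 0.1333], "rot": [0, 0, 0]}
    - {"gripper": -1, "slide": [0.2583, 0.0917, 0.1333], "rot": [0, 0, 0]}
    - {"gripper": -1, "slide": [0.2583, 0.0917, 0.1333], "rot": [0, 0, 0]}
    - {"gripper": -1, "slide": [0.2583, 0.0917, 0.1333], "rot": [0, 0, 0]}
    - {"gripper": -1, "slide": [0.2583, 0.0917, 0.1333], "rot": [0, 0, 0]}

```text
t: 1.78
position: [514.4, 317.5, 233.7]
orientation: [-0.001, 1.0, -0.0, -0.001]
contact_force: [0.4, 0.7, -0.1]
width: 95.0
grasp_force: 0.0
```

```bash
cat >> h.py <<'E'
def mat(C,p,d,hue,near,thr=12):
    "mat rectangle and white-outline rectangles on plane z=2 (frame: outer edge of the outline)"
    H,S,V=hsv(p); dh=abs((H.astype(int)-hue+90)%180-90)
    m=(dh<thr)&(S>110); m=cv2.morphologyEx(m.astype(np.uint8),cv2.MORPH_CLOSE,np.ones((9,9)))
    c=big(m,None,500); mr=rect(C,c,2)
    inside=cv2.drawContours(np.zeros_like(m),[cv2.convexHull(c)],-1,1,-1)
    P=cloud(C,d); w=inside&(S<110)&(V>110)&(abs(P[...,2]-2)<6)
    out=[rect(C,k,2) for k in cv2.findContours(w,cv2.RETR_EXTERNAL,cv2.CHAIN_APPROX_NONE)[0] if cv2.arcLength(k,False)>80]
    return mr,out
E
python3 - <<'E'
from h import *
p,d,C,st=snap("w2"); print(st["t"],st["position"],st["qpos"].round(2))
a,o=mat(C,p,d,0,None); print(a); [print(x) for x in o]
E
```

```text
1.775 [514.37565908 317.54962224 233.67380375] [ 0.46  0.01  1.73  0.    1.4  -1.11]
[531.567 316.565 259.266 109.385  -1.568]
[5.32723e+02 4.11587e+02 9.24580e+01 6.27610e+01 3.00000e-03]
[5.33221e+02 2.21454e+02 9.24670e+01 6.26470e+01 3.00000e-03]
```

View pics/w2.png

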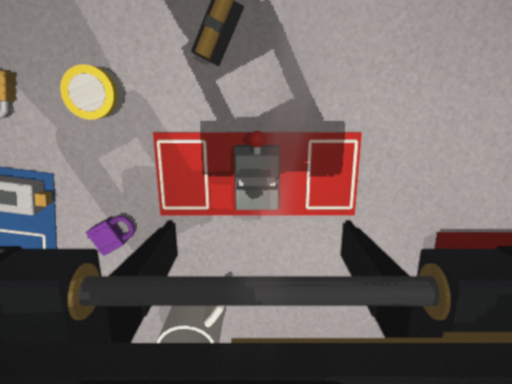

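Red mat outlines: left centre is at px (332,175), right at (184,175). These measure 92 x 63 mm to the outer edge, which fits, with the mat at about zero angle. Now grasping the cylinder at (362,270.5), angle -0.452.

To row units: -0.2245 m / 0.6 = -0.3742, -0.153 m / 0.6 = -0.255, -0.452 rad / 3.1416 = -0.1439.

Call:
jog_arm:
  steps:
    - {"gripper": -1, "slide": [-0.255, -0.0767, -0.15], "rot": [0, 0, -0.1439]}
    - {"gripper": -1, "slide": [-0.255, -0.0767, -0.15], "rot": [0, 0, -0.1439]}
    - {"gripper": -1, "slide": [-0.255, -0.0767, -0.15], "rot": [0, 0, -0.1439]}
    - {"gripper": -1, "slide": [-0.255, -0.0767, -0.2167], "rot": [0, 0, -0.1439]}
    - {"gripper": -1, "slide": [-0.255, -0.0767, -0.3], "rot": [0, 0, -0.1439]}
    - {"gripper": -1, "slide": [-0.255, -0.0767, -0.3742], "rot": [0, 0, -0.1439]}
    - {"gripper": -1, "slide": [-0.255, -0.0767, -0.3742], "rot": [0, 0, -0.1439]}
    - {"gripper": 1, "slide": [-0.255, -0.0767, -0.3742], "rot": [0, 0, -0.1439]}

```text
t: 2.82
position: [362.6, 271.1, 11.4]
orientation: [0.224, 0.975, 0.001, 0.001]
contact_force: [-0.4, -0.2, 0.6]
width: 89.5
grasp_force: 0.0
```

Call:
jog_arm:
  steps:
    - {"gripper": 1, "slide": [0, 0, 0], "rot": [0, 0, 0]}
    - {"gripper": 1, "slide": [0, 0, 0], "rot": [0, 0, 0]}
    - {"gripper": 1, "slide": [0, 0, 0], "rot": [0, 0, 0]}
    - {"gripper": 1, "slide": [0, 0, 0], "rot": [0, 0, 0]}

```text
t: 3.32
position: [362.6, 270.8, 10.4]
orientation: [0.224, 0.975, 0.0, 0.0]
contact_force: [-0.2, 0.1, -0.6]
width: 50.2
grasp_force: 0.0
```

To row units: 0.08 m / 0.6 = 0.1333, 0.04 m / 0.6 = 0.0667.

Call:
jog_arm:
  steps:
    - {"gripper": 1, "slide": [0, 0, 0], "rot": [0, 0, 0]}
    - {"gripper": 1, "slide": [0, 0, 0], "rot": [0, 0, 0]}
    - {"gripper": 1, "slide": [0, 0, 0], "rot": [0, 0, 0]}
    - {"gripper": 1, "slide": [0, 0, 0], "rot": [0, 0, 0]}
    - {"gripper": 1, "slide": [0, 0, 0], "rot": [0, 0, 0]}
    - {"gripper": 1, "slide": [0, 0, 0], "rot": [0, 0, 0]}
    - {"gripper": 1, "slide": [0, 0, 0.0667], "rot": [0, 0, 0]}
    - {"gripper": 1, "slide": [0, 0, 0.1333], "rot": [0, 0, 0]}

```text
t: 4.32
position: [361.5, 270.5, 89.8]
orientation: [0.224, 0.975, -0.0, -0.001]
contact_force: [0.6, 0.4, -2.9]
width: 16.3
grasp_force: 30.0
```

To row units: 0.17 m / 0.6 = 0.2833, 0.141 m / 0.6 = 0.235, 0.455 rad / 3.1416 = 0.1448.

Call:
jog_arm:
  steps:
    - {"gripper": 1, "slide": [0.2833, 0.235, 0], "rot": [0, 0, 0.1448]}
    - {"gripper": 1, "slide": [0.2833, 0.235, 0], "rot": [0, 0, 0.1448]}
    - {"gripper": 1, "slide": [0.2833, 0.235, 0], "rot": [0, 0, 0.1448]}
    - {"gripper": 1, "slide": [0.2833, 0.235, 0], "rot": [0, 0, 0.1448]}
    - {"gripper": 1, "slide": [0.2833, 0.235, 0], "rot": [0, 0, 0.1448]}
    - {"gripper": 1, "slide": [0.2833, 0.235, -0.0667], "rot": [0, 0, 0.1448]}
    - {"gripper": 1, "slide": [0.2833, 0.235, -0.1167], "rot": [0, 0, 0.1448]}
    - {"gripper": 1, "slide": [0.2833, 0.235, -0.1233], "rot": [0, 0, 0.1448]}

```text
t: 5.32
position: [529.6, 410.0, 12.7]
orientation: [-0.002, 1.0, -0.002, -0.003]
contact_force: [-1.0, 0.4, -2.3]
width: 16.2
grasp_force: 30.0
```

To row units: 0.11 m / 0.6 = 0.1833, -0.003 m / 0.6 = -0.005.

Call:
jog_arm:
  steps:
    - {"gripper": 1, "slide": [0, 0, -0.005], "rot": [0, 0, 0]}
    - {"gripper": 1, "slide": [0, 0, -0.005], "rot": [0, 0, 0]}
    - {"gripper": 0.2, "slide": [0, 0, -0.005], "rot": [0, 0, 0]}
    - {"gripper": 0.2, "slide": [0, 0, -0.005], "rot": [0, 0, 0]}
    - {"gripper": 0.2, "slide": [0, 0, -0.005], "rot": [0, 0, 0]}
    - {"gripper": 0, "slide": [0, 0, -0.005], "rot": [0, 0, 0]}
    - {"gripper": -0.2, "slide": [0, 0, 0.0833], "rot": [0, 0, 0]}
    - {"gripper": -0.4, "slide": [0, 0, 0.1833], "rot": [0, 0, 0]}

```text
t: 6.32
position: [531.3, 411.0, 125.5]
orientation: [-0.002, 1.0, -0.001, -0.002]
contact_force: [1.5, 0.4, 0.3]
width: 62.0
grasp_force: 0.0
```

To row units: 0.1 m / 0.6 = 0.1667, -0.055 m / 0.6 = -0.0917.

Call:
jog_arm:
  steps:
    - {"gripper": -1, "slide": [-0.0283, -0.0917, 0.1667], "rot": [0, 0, 0]}
    - {"gripper": -1, "slide": [-0.0283, -0.0917, 0.1667], "rot": [0, 0, 0]}
    - {"gripper": -1, "slide": [-0.0283, -0.0917, 0.1667], "rot": [0, 0, 0]}
    - {"gripper": -1, "slide": [-0.0283, -0.0917, 0.1667], "rot": [0, 0, 0]}

```text
t: 6.82
position: [515.2, 356.6, 225.6]
orientation: [-0.001, 1.0, -0.0, -0.0]
contact_force: [-0.5, -0.2, -0.4]
width: 94.3
grasp_force: 0.0
```

Run:
```python
from h import *
p,d,C,st=snap("w3"); print(st["t"],st["position"],st["qpos"].round(2))
a,o=mat(C,p,d,0,None); print(a); [print(x) for x in o]
for lo in (6,20): print(hrect(C,d,lo,45,(532,411),48)[0])
print("padlock?")
```

```text
6.825 [515.16574411 356.60838869 225.60831145] [ 0.52  0.07  1.69  0.    1.38 -1.05]
[532.326 316.7   259.323 110.009  -1.567]
[5.32662e+02 4.11393e+02 9.20260e+01 6.30490e+01 4.00000e-03]
[5.33337e+02 2.21411e+02 9.20070e+01 6.26510e+01 4.00000e-03]
[5.34017e+02 4.13148e+02 6.97220e+01 3.60190e+01 8.00000e-03 2.96010e+01
 1.57200e+03]
[5.33614e+02 4.13109e+02 6.71380e+01 1.70740e+01 4.00000e-03 3.55890e+01
 8.39000e+02]
padlock?
```

View pics/w3.png

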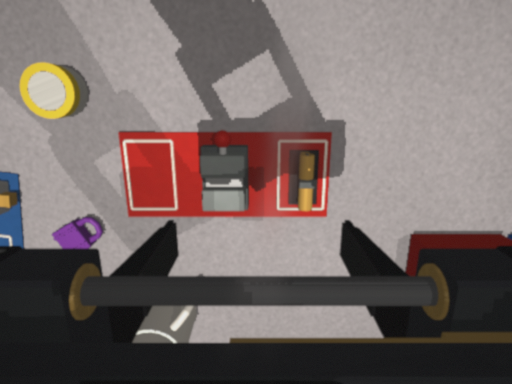

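Cylinder reads (533.8,413.1) against outline (532.7,411.4), straight and upright inside the outline at px (303,177). That is 1-2 mm off, so fine; it shows a wrist-camera bias of about (+1.2,+1.5). Next, the padlock.

Call:
jog_arm:
  steps:
    - {"gripper": -1, "slide": [-0.15, -0.5783, -0.1], "rot": [0, 0, 0]}
    - {"gripper": -1, "slide": [-0.15, -0.5783, -0.1], "rot": [0, 0, 0]}
    - {"gripper": -1, "slide": [-0.15, -0.5783, -0.1], "rot": [0, 0, 0]}
    - {"gripper": -1, "slide": [-0.15, -0.5783, -0.1], "rot": [0, 0, 0]}
    - {"gripper": -1, "slide": [-0.15, -0.5783, -0.1], "rot": [0, 0, 0]}
    - {"gripper": -1, "slide": [-0.15, -0.5783, -0.1], "rot": [0, 0, 0]}
    - {"gripper": -1, "slide": [-0.15, -0.5783, -0.1], "rot": [0, 0, 0]}

```text
t: 7.75
position: [423.4, 7.7, 163.2]
orientation: [0.001, 1.0, 0.0, -0.003]
contact_force: [-0.2, -0.0, -0.5]
width: 94.8
grasp_force: 0.0
```

Run:
```python
from h import *
p,d,C,st=snap("w4"); print(st["t"],st["position"],st["qpos"].round(2))
H,S,V=hsv(p)
print("lock",hrect(C,d,8,24,(428,6),48)[0])
P=cloud(C,d); m=(abs(H.astype(int)-20)<9)&(S>110)&(abs(P[...,2]-18)<4)&(abs(P[...,0]-425)<40)&(abs(P[...,1]-8)<40); print("body",rect(C,big(m),18))
print("fob",hrect(C,d,4,18,(432,-113),48)[0]); print("ytin",hrect(C,d,15,35,(430,127),48)[0])
```

```text
7.75 [423.41336673   7.74747928 163.21783549] [-0.11 -0.37  2.18 -0.    1.33 -1.68]
lock [ 4.32501e+02  4.66800e+00  5.74040e+01  3.99680e+01 -2.02000e-01
  1.77360e+01  1.66500e+03]
body [ 4.2053e+02  7.3170e+00  3.3080e+01  2.2205e+01 -2.0400e-01]
fob [ 4.34357e+02 -1.14585e+02  6.16310e+01  3.44120e+01 -1.16900e+00
  1.37970e+01  1.89500e+03]
ytin [4.31901e+02 1.26165e+02 5.89540e+01 5.84010e+01 1.17800e+00 3.06730e+01
 2.93700e+03]
```

View pics/w4.png

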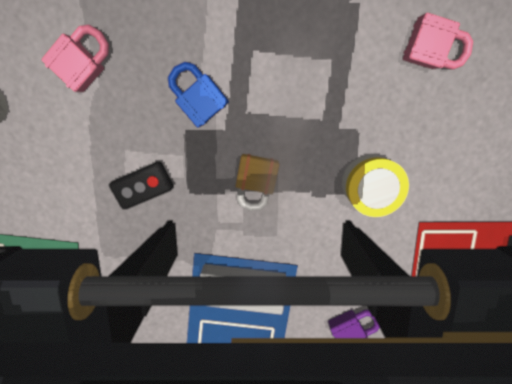

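Padlock at px (256,180) reads 57.4 x 40.0 mm, 17.7 mm tall, angle -0.202. The fob at (141,184) reads 61.6 x 34.4 and the yellow tin at (379,188) reads 58.7; all match.

To row units: -0.16 m / 0.6 = -0.2667, -0.14 m / 0.6 = -0.2333, -0.202 rad / 3.1416 = -0.0643.

Call:
jog_arm:
  steps:
    - {"gripper": -0.5, "slide": [-0.01, -0.0067, -0.0833], "rot": [0, 0, -0.0643]}
    - {"gripper": -0.5, "slide": [-0.01, -0.0067, -0.1667], "rot": [0, 0, -0.0643]}
    - {"gripper": -0.4, "slide": [-0.01, -0.0067, -0.2333], "rot": [0, 0, -0.0643]}
    - {"gripper": -0.4, "slide": [-0.01, -0.0067, -0.2667], "rot": [0, 0, -0.0643]}
    - {"gripper": -0.4, "slide": [-0.01, -0.0067, -0.2667], "rot": [0, 0, -0.0643]}
    - {"gripper": 1, "slide": [-0.01, -0.0067, -0.2667], "rot": [0, 0, -0.0643]}
    - {"gripper": 1, "slide": [-0.01, -0.0067, -0.2667], "rot": [0, 0, -0.0643]}
    - {"gripper": 1, "slide": [-0.01, -0.0067, -0.2667], "rot": [0, 0, -0.0643]}

```text
t: 8.8
position: [420.3, 5.7, 7.2]
orientation: [0.099, 0.995, -0.0, 0.001]
contact_force: [-0.0, -0.2, -0.0]
width: 42.1
grasp_force: 0.0
```

To row units: 0.08 m / 0.6 = 0.1333, 0.04 m / 0.6 = 0.0667.

Call:
jog_arm:
  steps:
    - {"gripper": 1, "slide": [0, 0, 0], "rot": [0, 0, 0]}
    - {"gripper": 1, "slide": [0, 0, 0], "rot": [0, 0, 0]}
    - {"gripper": 1, "slide": [0, 0, 0], "rot": [0, 0, 0]}
    - {"gripper": 1, "slide": [0, 0, 0.0667], "rot": [0, 0, 0]}
    - {"gripper": 1, "slide": [0, 0, 0.1333], "rot": [0, 0, 0]}

```text
t: 9.43
position: [417.9, 5.7, 85.6]
orientation: [0.099, 0.995, -0.0, -0.002]
contact_force: [0.6, 0.4, -2.6]
width: 39.9
grasp_force: 30.0
```

To row units: 0.214 m / 0.6 = 0.3567, 0.101 m / 0.6 = 0.1683, 0.206 rad / 3.1416 = 0.0656.

Call:
jog_arm:
  steps:
    - {"gripper": 1, "slide": [0.1683, 0.3567, 0], "rot": [0, 0, 0.0656]}
    - {"gripper": 1, "slide": [0.1683, 0.3567, 0], "rot": [0, 0, 0.0656]}
    - {"gripper": 1, "slide": [0.1683, 0.3567, 0], "rot": [0, 0, 0.0656]}
    - {"gripper": 1, "slide": [0.1683, 0.3567, 0], "rot": [0, 0, 0.0656]}
    - {"gripper": 1, "slide": [0.1683, 0.3567, 0], "rot": [0, 0, 0.0656]}
    - {"gripper": 1, "slide": [0.1683, 0.3567, -0.0667], "rot": [0, 0, 0.0656]}
    - {"gripper": 1, "slide": [0.1683, 0.3567, -0.1083], "rot": [0, 0, 0.0656]}
    - {"gripper": 1, "slide": [0.1683, 0.3567, -0.1217], "rot": [0, 0, 0.0656]}

```text
t: 10.42
position: [517.8, 218.1, 10.3]
orientation: [-0.003, 1.0, -0.001, -0.003]
contact_force: [0.3, 0.7, -2.8]
width: 39.6
grasp_force: 30.0
```

Call:
jog_arm:
  steps:
    - {"gripper": 1, "slide": [0, 0, -0.0083], "rot": [0, 0, 0]}
    - {"gripper": 1, "slide": [0, 0, -0.0083], "rot": [0, 0, 0]}
    - {"gripper": 1, "slide": [0, 0, -0.0083], "rot": [0, 0, 0]}
    - {"gripper": -0.25, "slide": [0, 0, -0.0083], "rot": [0, 0, 0]}
    - {"gripper": -0.25, "slide": [0, 0, -0.0083], "rot": [0, 0, 0]}
    - {"gripper": -0.25, "slide": [0, 0, 0.0833], "rot": [0, 0, 0]}
    - {"gripper": -0.25, "slide": [0, 0, 0.1833], "rot": [0, 0, 0]}
    - {"gripper": -1, "slide": [0, -0.05, 0.2667], "rot": [0, 0, 0]}

```text
t: 11.42
position: [521.0, 190.6, 176.2]
orientation: [-0.005, 1.0, 0.0, 0.001]
contact_force: [0.5, 0.3, -0.0]
width: 65.0
grasp_force: 0.0
```

Run:
```python
from h import *
p,d,C,st=snap("w5"); print(st["t"],st["position"],st["qpos"].round(2))
a,o=mat(C,p,d,0,None); print(a); [print(x) for x in o]
print(hrect(C,d,8,24,(532,221),42)[0])
a,o=mat(C,p,d,110,None); print(a); [print(x) for x in o]
```

```text
11.425 [520.95663449 190.59460312 176.15349762] [ 0.25 -0.06  1.91  0.    1.29 -1.33]
[532.946 316.138 260.846 111.155  -1.561]
[588.556 313.132  70.756   0.     -1.561]
[5.32927e+02 4.11599e+02 9.22830e+01 6.28670e+01 3.00000e-03]
[5.33190e+02 2.20654e+02 9.28110e+01 6.29030e+01 8.00000e-03]
[480.433 223.825  40.36    4.213  -1.56 ]
[5.33540e+02 2.21011e+02 5.74420e+01 4.02110e+01 1.20000e-02 1.97060e+01
 1.58000e+03]
[614.747 -19.073 132.806  74.947  -1.519]
[614.578 -31.689 105.077  41.474  -1.213]
[584.741 -22.096  86.375   1.8     1.438]
```

To row units: -0.205 m / 0.6 = -0.3417, 0.065 m / 0.6 = 0.1083.

Call:
jog_arm:
  steps:
    - {"gripper": -1, "slide": [0.1083, -0.3417, 0.0833], "rot": [0, 0, 0]}
    - {"gripper": -1, "slide": [0.1083, -0.3417, 0.0833], "rot": [0, 0, 0]}
    - {"gripper": -1, "slide": [0.1083, -0.3417, 0.0833], "rot": [0, 0, 0]}
    - {"gripper": -1, "slide": [0.1083, -0.3417, 0.0833], "rot": [0, 0, 0]}
    - {"gripper": -1, "slide": [0.1083, -0.3417, 0.0833], "rot": [0, 0, 0]}

```text
t: 12.1
position: [586.3, -17.3, 223.9]
orientation: [-0.002, 1.0, -0.0, 0.001]
contact_force: [-1.8, -0.4, 0.4]
width: 95.1
grasp_force: 0.0
```

Run:
```python
from h import *
p,d,C,st=snap("w6"); print(st["t"],st["position"],st["qpos"].round(2))
a,o=mat(C,p,d,110,None); print(a); [print(x) for x in o]
print(hrect(C,d,5,20,(434,-114),45)[0])
```

```text
12.1 [586.30024653 -17.32107565 223.91678279] [-0.12 -0.02  1.79 -0.    1.38 -1.7 ]
[ 5.97192e+02 -1.56680e+01  1.48083e+02  1.18186e+02 -1.30000e-01]
[637.397 -20.761  94.272  59.549   1.439]
[ 4.35081e+02 -1.15315e+02  6.24050e+01  3.46110e+01 -1.17200e+00
  1.36200e+01  1.98200e+03]
```

View pics/w6.png

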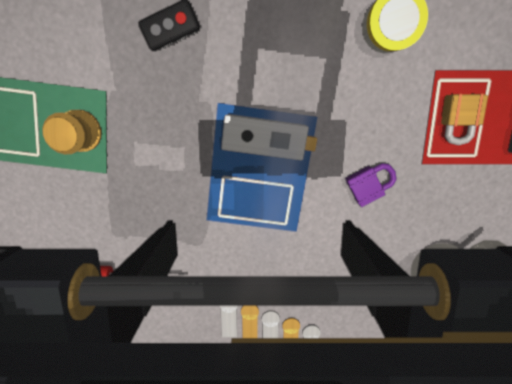

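Outline behind the lock case is at px (256,201), centre (637.1,-20.8), long side at 1.439. The fob reads (434.7,-115) at -1.17; the padlock sits centred in its outline at px (464,117).

To row units: -0.18 m / 0.6 = -0.3, -0.152 m / 0.6 = -0.2533, -1.17 rad / 3.1416 = -0.3724.

Call:
jog_arm:
  steps:
    - {"gripper": -0.3, "slide": [-0.2533, -0.1683, -0.2333], "rot": [0, 0, -0.3724]}
    - {"gripper": -0.3, "slide": [-0.2533, -0.1683, -0.2333], "rot": [0, 0, -0.3724]}
    - {"gripper": -0.3, "slide": [-0.2533, -0.1683, -0.2333], "rot": [0, 0, -0.3724]}
    - {"gripper": -0.3, "slide": [-0.2533, -0.1683, -0.2333], "rot": [0, 0, -0.3724]}
    - {"gripper": -0.3, "slide": [-0.2533, -0.1683, -0.2333], "rot": [0, 0, -0.3724]}
    - {"gripper": -0.3, "slide": [-0.2533, -0.1683, -0.2333], "rot": [0, 0, -0.3724]}
    - {"gripper": -0.3, "slide": [-0.2533, -0.1683, -0.2333], "rot": [0, 0, -0.3724]}
    - {"gripper": -0.3, "slide": [-0.2533, -0.1683, -0.3], "rot": [0, 0, -0.3724]}

```text
t: 13.15
position: [436.4, -116.0, 45.6]
orientation: [0.549, 0.836, 0.001, 0.004]
contact_force: [-0.3, -0.4, -0.7]
width: 61.9
grasp_force: 0.0
```

To row units: -0.0375 m / 0.6 = -0.0625, -0.03 m / 0.6 = -0.05.

Call:
jog_arm:
  steps:
    - {"gripper": -0.3, "slide": [0, 0, -0.05], "rot": [0, 0, 0]}
    - {"gripper": -0.3, "slide": [0, 0, -0.0625], "rot": [0, 0, 0]}
    - {"gripper": -0.3, "slide": [0, 0, -0.0625], "rot": [0, 0, 0]}
    - {"gripper": 1, "slide": [0, 0, -0.0625], "rot": [0, 0, 0]}
    - {"gripper": 1, "slide": [0, 0, -0.0625], "rot": [0, 0, 0]}
    - {"gripper": 1, "slide": [0, 0, -0.0625], "rot": [0, 0, 0]}
    - {"gripper": 1, "slide": [0, 0, -0.0625], "rot": [0, 0, 0]}
    - {"gripper": 1, "slide": [0, 0, -0.0625], "rot": [0, 0, 0]}

```text
t: 14.15
position: [433.8, -116.5, 6.3]
orientation: [0.549, 0.836, 0.0, 0.0]
contact_force: [-0.3, 0.9, 2.8]
width: 33.8
grasp_force: 30.0
```

To row units: 0.2025 m / 0.6 = 0.3375, 0.094 m / 0.6 = 0.1567, -0.533 rad / 3.1416 = -0.1697.

Call:
jog_arm:
  steps:
    - {"gripper": 1, "slide": [0, 0, 0.0833], "rot": [0, 0, 0]}
    - {"gripper": 1, "slide": [0.0833, 0.0417, 0.15], "rot": [0, 0, -0.1697]}
    - {"gripper": 1, "slide": [0.3375, 0.1567, 0.15], "rot": [0, 0, -0.1697]}
    - {"gripper": 1, "slide": [0.3375, 0.1567, 0.15], "rot": [0, 0, -0.1697]}
    - {"gripper": 1, "slide": [0.3375, 0.1567, 0.15], "rot": [0, 0, -0.1697]}
    - {"gripper": 1, "slide": [0.3375, 0.1567, 0.15], "rot": [0, 0, -0.1697]}
    - {"gripper": 1, "slide": [0.3375, 0.1567, 0.1167], "rot": [0, 0, -0.1697]}
    - {"gripper": 1, "slide": [0.3375, 0.1567, 0.0667], "rot": [0, 0, -0.1697]}

```text
t: 15.15
position: [634.8, -23.0, 44.6]
orientation: [0.75, 0.661, 0.0, 0.0]
contact_force: [0.3, -0.2, -0.9]
width: 33.7
grasp_force: 30.0
```

To row units: -0.037 m / 0.6 = -0.0617, -0.034 m / 0.6 = -0.0567.

Call:
jog_arm:
  steps:
    - {"gripper": 1, "slide": [0, 0, -0.0333], "rot": [0, 0, 0]}
    - {"gripper": 1, "slide": [0, 0, -0.0567], "rot": [0, 0, 0]}
    - {"gripper": 1, "slide": [0, 0, -0.0617], "rot": [0, 0, 0]}
    - {"gripper": 1, "slide": [0, 0, -0.0617], "rot": [0, 0, 0]}
    - {"gripper": 1, "slide": [0, 0, -0.0617], "rot": [0, 0, 0]}

```text
t: 15.78
position: [636.7, -22.4, 9.5]
orientation: [0.75, 0.662, 0.001, 0.001]
contact_force: [0.6, 0.1, 0.6]
width: 33.8
grasp_force: 30.0
```

To row units: 0.2 m / 0.6 = 0.3333, -0.001 m / 0.6 = -0.0017, 0.5 rad / 3.1416 = 0.1592.

Call:
jog_arm:
  steps:
    - {"gripper": 1, "slide": [0, 0, -0.0017], "rot": [0, 0, 0]}
    - {"gripper": 0, "slide": [0, 0, -0.0017], "rot": [0, 0, 0]}
    - {"gripper": 0, "slide": [0, 0, -0.0017], "rot": [0, 0, 0]}
    - {"gripper": 0, "slide": [0, 0, -0.0017], "rot": [0, 0, 0]}
    - {"gripper": 0, "slide": [0, 0, 0.0667], "rot": [0, 0, 0]}
    - {"gripper": -0.5, "slide": [0, 0, 0.1667], "rot": [0, 0, 0]}
    - {"gripper": -1, "slide": [-0.0667, -0.05, 0.2667], "rot": [0, 0, 0.0955]}
    - {"gripper": -1, "slide": [-0.1167, -0.0833, 0.3333], "rot": [0, 0, 0.1592]}

```text
t: 16.77
position: [569.2, -70.0, 205.5]
orientation: [0.611, 0.792, 0.0, 0.001]
contact_force: [0.0, 1.3, 0.6]
width: 72.0
grasp_force: 0.0
```

To row units: -0.1 m / 0.6 = -0.1667, 1.203 rad / 3.1416 = 0.3829.

Call:
jog_arm:
  steps:
    - {"gripper": -1, "slide": [0, -0.1667, 0], "rot": [0, 0, 0.382]}
    - {"gripper": -1, "slide": [0, -0.1667, 0], "rot": [0, 0, 0.382]}
    - {"gripper": -1, "slide": [0, -0.1667, 0], "rot": [0, 0, 0.382]}
    - {"gripper": -1, "slide": [0, -0.1667, 0], "rot": [0, 0, 0.3829]}
    - {"gripper": -1, "slide": [0, -0.1667, 0], "rot": [0, 0, 0.3829]}
    - {"gripper": -1, "slide": [0, -0.1667, 0], "rot": [0, 0, 0.3829]}
    - {"gripper": -1, "slide": [0, -0.1667, 0], "rot": [0, 0, 0.3829]}
    - {"gripper": -1, "slide": [0, -0.1667, 0], "rot": [0, 0, 0.3829]}

```text
t: 17.77
position: [569.7, -169.7, 203.5]
orientation: [0.059, 0.998, 0.0, 0.0]
contact_force: [-0.3, 0.0, 0.1]
width: 95.1
grasp_force: 0.0
```

Run:
```python
from h import *
p,d,C,st=snap("w7"); print(st["t"],st["position"],st["qpos"].round(2))
a,o=mat(C,p,d,110,None); print(a); [print(x) for x in o]
print(hrect(C,d,6,20,(636,-21),40)[0])
a,o=mat(C,p,d,75,None,15); print(a); [print(x) for x in o]
print("gtin",hrect(C,d,10,30,(349,-263),40)[0])
```

```text
17.775 [ 569.66621055 -169.68732215  203.45773327] [-0.38  0.01  1.79  0.    1.34 -1.83]
[ 5.97501e+02 -1.62340e+01  1.48895e+02  1.18906e+02 -1.30000e-01]
[637.251 -20.725  94.074  58.145   1.442]
[576.833 -23.945  52.788   0.      1.452]
[ 637.085  -21.254   61.312   32.54     1.444   15.852 1437.   ]Traceback (most recent call last):
  File "<stdin>", line 5, in <module>
  File "h.py", line 48, in mat
    c=big(m,None,500); mr=rect(C,c,2)
                          ~~~~^^^^^^^
  File "h.py", line 29, in rect
    w=ray(C,c[:,0],z).astype(np.float32); (x,y),(a,b),_=cv2.minAreaRect(w)
            ~^^^^^
TypeError: 'NoneType' object is not subscriptable
```

View pics/w7.png

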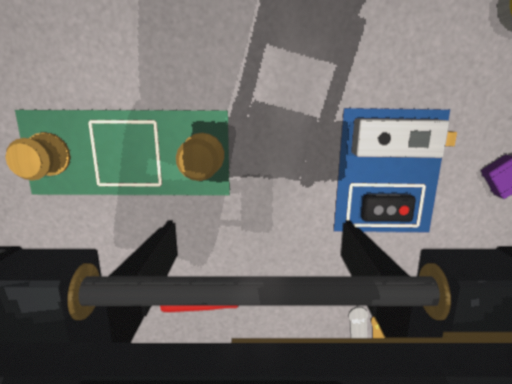

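The fob is centred in its outline at px (388,208), within 0.5 mm. The green mat's outline is at px (126,153) between the knobs; I need its colour threshold retuned.

Run:
```python
from h import *
p,d,C=load("w7"); H,S,V=hsv(p); print([(H[y,x],S[y,x],V[y,x]) for x,y in [(120,150),(60,120),(210,190),(93,150)]])
hu=int(H[150,120])
m=((abs(H.astype(int)-hu)<12)&(S>80)).astype(np.uint8); m=cv2.morphologyEx(m,cv2.MORPH_CLOSE,np.ones((5,5)))
c=big(m,None,500); print(rect(C,c,2))
ins=np.zeros((384,512),np.uint8); ins[115:192,82:168]=1
w=ins&(S<90)&(V>130); n=cv2.findContours(w,cv2.RETR_EXTERNAL,cv2.CHAIN_APPROX_NONE)[0]
for k in n:
  if cv2.arcLength(k,False)>60: print("outline",rect(C,k,2))
for y in (0,1):
  pass
P=cloud(C,d)
for q in ((572,-409),(565,-229)):
  pass
for cen in ((30,160),(200,155)):
  k=np.s_[max(0,cen[1]-35):cen[1]+35,max(0,cen[0]-35):cen[0]+35]; Q=P[k][P[k][...,2]>41]; print("knob",cv2.minEnclosingCircle(Q[:,:2].astype(np.float32)))
```

```text
[(np.uint8(73), np.uint8(107), np.uint8(140)), (np.uint8(72), np.uint8(103), np.uint8(129)), (np.uint8(73), np.uint8(104), np.uint8(132)), (np.uint8(34), np.uint8(16), np.uint8(226))]
[ 537.452 -320.557  238.037   97.895    1.447]
outline [ 537.881 -321.006   80.684   80.154    1.449]
knob ((510.5872497558594, -294.26275634765625), 136.00808715820312)
knob ((528.4772338867188, -202.5684814453125), 55.512420654296875)
```

To row units: 0.2945 m / 0.6 = 0.4908, -0.139 m / 0.6 = -0.2317, -1.577 rad / 3.1416 = -0.502.

Call:
jog_arm:
  steps:
    - {"gripper": -0.8, "slide": [-0.2317, 0.4908, -0.1333], "rot": [0, 0, -0.502]}
    - {"gripper": -0.8, "slide": [-0.2317, 0.4908, -0.1333], "rot": [0, 0, -0.502]}
    - {"gripper": -0.8, "slide": [-0.2317, 0.4908, -0.1333], "rot": [0, 0, -0.502]}
    - {"gripper": -0.8, "slide": [-0.2317, 0.4908, -0.1333], "rot": [0, 0, -0.502]}
    - {"gripper": -0.8, "slide": [-0.2317, 0.4908, -0.1333], "rot": [0, 0, -0.502]}
    - {"gripper": -0.8, "slide": [-0.2317, 0.4908, -0.1333], "rot": [0, 0, -0.502]}
    - {"gripper": -0.8, "slide": [-0.2317, 0.4908, -0.1333], "rot": [0, 0, -0.502]}
    - {"gripper": -0.8, "slide": [-0.2317, 0.4908, -0.1333], "rot": [0, 0, -0.502]}

```text
t: 18.82
position: [430.3, 125.4, 123.4]
orientation: [0.711, 0.703, 0.0, 0.0]
contact_force: [-0.4, 0.0, -0.0]
width: 85.9
grasp_force: 0.0
```

Run:
```python
from h import *
p,d,C,st=snap("w8"); x,y,_,_=st["orientation"]; print(st["t"],st["position"],2*np.arctan2(y,x)-np.pi)
P=cloud(C,d); m=(abs(P[...,2]-30)<4)&(np.hypot(P[...,0]-431,P[...,1]-126)<50)&(d>0); m[235:]=0
print(cv2.minEnclosingCircle(P[m][:,:2].astype(np.float32)), P[m][:,:2].mean(0))
```

```text
18.825 [430.30035499 125.43477559 123.43026739] -1.5810620191005886
((431.4517822265625, 126.01065826416016), 29.77886199951172) [431.56348774 127.2509771 ]
```

To row units: -0.1165 m / 0.6 = -0.1942, -0.1 m / 0.6 = -0.1667.

Call:
jog_arm:
  steps:
    - {"gripper": -0.8, "slide": [0, 0, -0.1], "rot": [0, 0, 0]}
    - {"gripper": -0.8, "slide": [0, 0, -0.1667], "rot": [0, 0, 0]}
    - {"gripper": -0.8, "slide": [0, 0, -0.1942], "rot": [0, 0, 0]}
    - {"gripper": -0.8, "slide": [0, 0, -0.1942], "rot": [0, 0, 0]}
    - {"gripper": 1, "slide": [0, 0, -0.1942], "rot": [0, 0, 0]}
    - {"gripper": 1, "slide": [0, 0, -0.1942], "rot": [0, 0, 0]}
    - {"gripper": 1, "slide": [0, 0, -0.1942], "rot": [0, 0, 0]}
    - {"gripper": 1, "slide": [0, 0, -0.1942], "rot": [0, 0, 0]}

```text
t: 19.88
position: [431.2, 124.9, 7.9]
orientation: [0.709, 0.706, 0.0, 0.0]
contact_force: [-2.3, 0.7, 5.1]
width: 57.4
grasp_force: 30.0
```

Call:
jog_arm:
  steps:
    - {"gripper": 1, "slide": [0, 0, 0], "rot": [0, 0, 0]}
    - {"gripper": 1, "slide": [0, 0, 0], "rot": [0, 0, 0]}
    - {"gripper": 1, "slide": [0, 0, 0], "rot": [0, 0, 0]}

```text
t: 20.25
position: [431.2, 124.9, 7.8]
orientation: [0.709, 0.706, 0.0, 0.0]
contact_force: [-1.7, -0.6, 5.3]
width: 57.5
grasp_force: 30.0
```

To row units: -0.447 m / 0.6 = -0.745, 0.1055 m / 0.6 = 0.1758, -0.12 rad / 3.1416 = -0.0382.

Call:
jog_arm:
  steps:
    - {"gripper": 1, "slide": [0, 0, 0.0833], "rot": [0, 0, 0]}
    - {"gripper": 1, "slide": [0, -0.0333, 0.15], "rot": [0, 0, -0.0382]}
    - {"gripper": 1, "slide": [0.1758, -0.745, 0.15], "rot": [0, 0, -0.0382]}
    - {"gripper": 1, "slide": [0.1758, -0.745, 0.15], "rot": [0, 0, -0.0382]}
    - {"gripper": 1, "slide": [0.1758, -0.745, 0.15], "rot": [0, 0, -0.0382]}
    - {"gripper": 1, "slide": [0.1758, -0.745, 0.15], "rot": [0, 0, -0.0382]}
    - {"gripper": 1, "slide": [0.1758, -0.745, 0.15], "rot": [0, 0, -0.0382]}
    - {"gripper": 1, "slide": [0.1758, -0.745, 0.15], "rot": [0, 0, -0.0382]}

```text
t: 21.25
position: [520.5, -261.2, 96.3]
orientation: [0.75, 0.662, 0.0, -0.0]
contact_force: [0.5, 0.3, -1.2]
width: 57.5
grasp_force: 30.0
```

Run:
```python
from h import *
import time
st=r.get_state(); x,y,_,_=st["orientation"]; print(st["t"],st["position"],2*np.arctan2(y,x)-np.pi,st["qpos"].round(2))
```

```text
21.25 [ 520.51861915 -261.1974489    96.27106733] -1.6954241073984089 [-0.56  0.08  1.91  0.    1.16 -0.43]
```

Call:
jog_arm:
  steps:
    - {"gripper": 1, "slide": [0.025, -0.1, -0.0333], "rot": [0, 0, 0]}
    - {"gripper": 1, "slide": [0.025, -0.1, -0.0667], "rot": [0, 0, 0]}
    - {"gripper": 1, "slide": [0.025, -0.1, -0.0667], "rot": [0, 0, 0]}
    - {"gripper": 1, "slide": [0.025, -0.1, -0.0667], "rot": [0, 0, 0]}
    - {"gripper": 1, "slide": [0.025, -0.1, -0.0667], "rot": [0, 0, 0]}

```text
t: 21.88
position: [536.2, -318.3, 58.1]
orientation: [0.749, 0.662, 0.0, 0.001]
contact_force: [0.2, 0.9, -1.5]
width: 57.4
grasp_force: 30.0
```

To row units: -0.047 m / 0.6 = -0.0783, -0.046 m / 0.6 = -0.0767.

Call:
jog_arm:
  steps:
    - {"gripper": 1, "slide": [0.0008, -0.0083, -0.0417], "rot": [0, 0, 0]}
    - {"gripper": 1, "slide": [0.0008, -0.0083, -0.0717], "rot": [0, 0, 0]}
    - {"gripper": 1, "slide": [0.0008, -0.0083, -0.0767], "rot": [0, 0, 0]}
    - {"gripper": 1, "slide": [0.0008, -0.0083, -0.0767], "rot": [0, 0, 0]}
    - {"gripper": 1, "slide": [0.0008, -0.0083, -0.0783], "rot": [0, 0, 0]}
    - {"gripper": 1, "slide": [0.0008, -0.0083, -0.0783], "rot": [0, 0, 0]}

```text
t: 22.62
position: [536.4, -324.4, 10.4]
orientation: [0.75, 0.662, 0.0, 0.0]
contact_force: [0.9, 0.3, -1.5]
width: 58.0
grasp_force: 30.0
```

To row units: 0.15 m / 0.6 = 0.25, 0.1 m / 0.6 = 0.1667, 0.15 rad / 3.1416 = 0.0477.

Call:
jog_arm:
  steps:
    - {"gripper": 1, "slide": [0, 0.0025, 0], "rot": [0, 0, 0]}
    - {"gripper": 1, "slide": [0, 0.0025, -0.0017], "rot": [0, 0, 0]}
    - {"gripper": -0.7, "slide": [0, 0.0025, -0.0017], "rot": [0, 0, 0]}
    - {"gripper": -0.7, "slide": [0, 0.0025, -0.0017], "rot": [0, 0, 0]}
    - {"gripper": -0.7, "slide": [0, 0.0025, -0.0017], "rot": [0, 0, 0]}
    - {"gripper": -0.7, "slide": [0, 0.0025, 0.0667], "rot": [0, 0, 0]}
    - {"gripper": -0.7, "slide": [0, 0.0025, 0.1667], "rot": [0, 0, 0]}
    - {"gripper": -0.7, "slide": [0, 0.0025, 0.25], "rot": [0, 0, 0.0477]}

```text
t: 23.62
position: [536.4, -322.9, 162.1]
orientation: [0.696, 0.718, 0.0, 0.001]
contact_force: [-0.1, -0.1, -0.6]
width: 80.5
grasp_force: 0.0
```

To row units: 0.05 m / 0.6 = 0.0833, -0.02 m / 0.6 = -0.0333, 1.5 rad / 3.1416 = 0.4775.

Call:
jog_arm:
  steps:
    - {"gripper": -0.7, "slide": [-0.0333, 0, 0.0833], "rot": [0, 0, 0.4775]}
    - {"gripper": -0.7, "slide": [-0.0333, 0, 0.0833], "rot": [0, 0, 0.4775]}
    - {"gripper": -0.7, "slide": [-0.0333, 0, 0.0833], "rot": [0, 0, 0.4775]}
    - {"gripper": -0.7, "slide": [-0.0333, 0, 0.0833], "rot": [0, 0, 0.4775]}
    - {"gripper": -0.7, "slide": [-0.0333, 0, 0.0833], "rot": [0, 0, 0.4775]}
    - {"gripper": -0.7, "slide": [-0.0333, 0, 0.0833], "rot": [0, 0, 0.4775]}
    - {"gripper": -0.7, "slide": [-0.0333, 0, 0.0833], "rot": [0, 0, 0.4775]}
    - {"gripper": -0.7, "slide": [-0.0333, 0, 0.0833], "rot": [0, 0, 0.4775]}

```text
t: 24.62
position: [516.1, -322.7, 209.8]
orientation: [0.019, 1.0, 0.0, -0.0]
contact_force: [0.1, 1.0, -0.4]
width: 80.9
grasp_force: 0.0
```

```bash
cat >> h.py <<'E'
def circ(C,d,z,xy,rad=45,tol=4):
    P=cloud(C,d); m=(abs(P[...,2]-z)<tol)&(np.hypot(P[...,0]-xy[0],P[...,1]-xy[1])<rad)&(d>0); m[240:]=0
    Q=P[m]; return [np.round(v,1) for v in (*cv2.minEnclosingCircle(Q[:,:2].astype(np.float32)),Q.mean(0),len(Q))]
def gmat(p,d,C):
    H,S,V=hsv(p); m=((abs(H.astype(int)-73)<12)&(S>80)&(abs(cloud(C,d)[...,2]-2)<6)).astype(np.uint8)
    c=big(cv2.morphologyEx(m,cv2.MORPH_CLOSE,np.ones((5,5))),None,500); ins=cv2.drawContours(np.zeros_like(m),[cv2.convexHull(c)],-1,1,-1)
    w=ins&(S<90)&(V>130)&(abs(cloud(C,d)[...,2]-2)<6)
    return rect(C,c,2),[rect(C,k,2) for k in cv2.findContours(w,cv2.RETR_EXTERNAL,cv2.CHAIN_APPROX_NONE)[0] if cv2.arcLength(k,False)>60]
E
python3 - <<'E'
from h import *
p,d,C,st=snap("w9"); x,y,_,_=st["orientation"]; print(st["t"],st["position"],2*np.arctan2(y,x)-np.pi,st["qpos"].round(2))
print("ytin",circ(C,d,32,(537,-321))); print(gmat(p,d,C)); print("gtin",circ(C,d,22,(349,-263)))
E
```

```text
24.625 [ 516.0981869  -322.74581814  209.76599577] -0.03884864986589687 [-0.65  0.04  1.75 -0.    1.35 -2.18]
ytin [array([ 538.4, -321.4]), np.float64(29.5), array([ 537.5, -321.4,   32.6]), np.int64(2067)]
(array([ 530.699, -378.468,  121.336,   97.534,    1.45 ]), [array([ 5.58502e+02, -3.57273e+02,  4.53730e+01,  2.18860e+01,
        4.08000e-01])])
gtin [array([ 351.8, -265.4]), np.float64(21.3), array([ 358.8, -266. ,   22.6]), np.int64(995)]
```

View pics/w9.png

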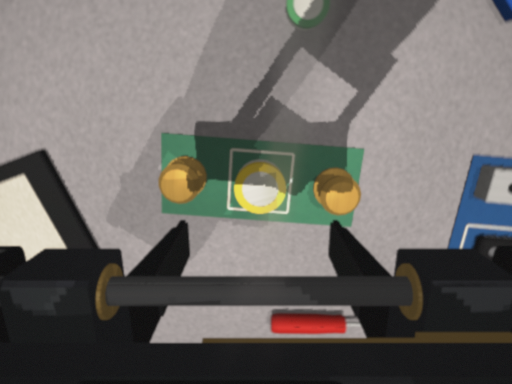

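The yellow tin at px (260,188) measures (538.4,-321.4) against outline (537.9,-321.0), so it is centred. The green tin at (306,8) is cut off by the image edge, so I'm moving closer.

To row units: -0.165 m / 0.6 = -0.275, -0.06 m / 0.6 = -0.1.

Call:
jog_arm:
  steps:
    - {"gripper": -0.5, "slide": [-0.275, 0.1, -0.1], "rot": [0, 0, 0]}
    - {"gripper": -0.5, "slide": [-0.275, 0.1, -0.1], "rot": [0, 0, 0]}
    - {"gripper": -0.5, "slide": [-0.275, 0.1, -0.1], "rot": [0, 0, 0]}
    - {"gripper": -0.5, "slide": [-0.275, 0.1, -0.1], "rot": [0, 0, 0]}
    - {"gripper": -0.5, "slide": [-0.275, 0.1, -0.1], "rot": [0, 0, 0]}
    - {"gripper": -0.5, "slide": [-0.275, 0.1, -0.1], "rot": [0, 0, 0]}

```text
t: 25.42
position: [353.0, -264.1, 151.9]
orientation: [0.023, 1.0, -0.001, 0.001]
contact_force: [-0.3, -1.1, 1.0]
width: 71.1
grasp_force: 0.0
```

Run:
```python
from h import *
p,d,C,st=snap("w10"); x,y,_,_=st["orientation"]; print(st["t"],st["position"],2*np.arctan2(y,x)-np.pi,st["qpos"].round(2))
print("gtin",circ(C,d,22,(349,-263)))
```

```text
25.425 [ 352.95663285 -264.1049273   151.93263659] -0.045310015308192675 [-0.76 -0.32  2.17  0.    1.29 -2.29]
gtin [array([ 351.2, -265. ]), np.float64(21.5), array([ 350.6, -265.1,   22.6]), np.int64(1519)]
```

To row units: -0.145 m / 0.6 = -0.2417, -0.135 m / 0.6 = -0.225.

Call:
jog_arm:
  steps:
    - {"gripper": -0.5, "slide": [-0.0025, -0.0067, -0.0833], "rot": [0, 0, 0]}
    - {"gripper": -0.5, "slide": [-0.0025, -0.0067, -0.1667], "rot": [0, 0, 0]}
    - {"gripper": -0.5, "slide": [-0.0025, -0.0067, -0.225], "rot": [0, 0, 0]}
    - {"gripper": -0.5, "slide": [-0.0025, -0.0067, -0.2417], "rot": [0, 0, 0]}
    - {"gripper": -0.5, "slide": [-0.0025, -0.0067, -0.2417], "rot": [0, 0, 0]}
    - {"gripper": 1, "slide": [-0.0025, -0.0067, -0.2417], "rot": [0, 0, 0]}
    - {"gripper": 1, "slide": [-0.0025, -0.0067, -0.2417], "rot": [0, 0, 0]}
    - {"gripper": 1, "slide": [-0.0025, -0.0067, -0.2417], "rot": [0, 0, 0]}

```text
t: 26.48
position: [350.2, -267.3, 5.9]
orientation: [0.022, 1.0, -0.001, 0.001]
contact_force: [-0.3, 0.2, -0.3]
width: 46.6
grasp_force: 0.0
```

Call:
jog_arm:
  steps:
    - {"gripper": 1, "slide": [0, 0, 0], "rot": [0, 0, 0]}
    - {"gripper": 1, "slide": [0, 0, 0], "rot": [0, 0, 0]}
    - {"gripper": 1, "slide": [0, 0, 0], "rot": [0, 0, 0]}

```text
t: 26.85
position: [350.0, -267.0, 5.6]
orientation: [0.022, 1.0, -0.0, 0.0]
contact_force: [-1.1, 1.2, 5.8]
width: 41.5
grasp_force: 30.0
```

To row units: 0.187 m / 0.6 = 0.3117, 0.095 m / 0.6 = 0.1583.

Call:
jog_arm:
  steps:
    - {"gripper": 1, "slide": [0, 0, 0.0833], "rot": [0, 0, 0]}
    - {"gripper": 1, "slide": [0, 0, 0.1583], "rot": [0, 0, 0]}
    - {"gripper": 1, "slide": [0.3117, -0.0933, 0.1583], "rot": [0, 0, 0]}
    - {"gripper": 1, "slide": [0.3117, -0.0933, 0.1583], "rot": [0, 0, 0]}
    - {"gripper": 1, "slide": [0.3117, -0.0933, 0.1583], "rot": [0, 0, 0]}
    - {"gripper": 1, "slide": [0.3117, -0.0933, 0.1583], "rot": [0, 0, 0]}
    - {"gripper": 1, "slide": [0.3117, -0.0933, 0.1167], "rot": [0, 0, 0]}
    - {"gripper": 1, "slide": [0.3117, -0.0933, 0.0833], "rot": [0, 0, 0]}

```text
t: 27.85
position: [535.3, -322.1, 53.3]
orientation: [0.023, 1.0, 0.001, -0.001]
contact_force: [0.4, -0.2, -0.1]
width: 41.2
grasp_force: 30.0
```

To row units: -0.015 m / 0.6 = -0.025, -0.01 m / 0.6 = -0.0167.

Call:
jog_arm:
  steps:
    - {"gripper": 1, "slide": [0, 0, -0.0167], "rot": [0, 0, 0]}
    - {"gripper": 1, "slide": [0, 0, -0.025], "rot": [0, 0, 0]}
    - {"gripper": 1, "slide": [0, 0, -0.025], "rot": [0, 0, 0]}
    - {"gripper": 1, "slide": [0, 0, -0.025], "rot": [0, 0, 0]}

```text
t: 28.35
position: [537.1, -323.2, 40.9]
orientation: [0.023, 1.0, -0.0, 0.001]
contact_force: [0.9, 0.4, -0.6]
width: 41.2
grasp_force: 30.0
```

Position is right; the last 2–3 mm down, then release slowly.

To row units: -0.0025 m / 0.6 = -0.0042, -0.001 m / 0.6 = -0.0017.

Call:
jog_arm:
  steps:
    - {"gripper": 1, "slide": [0, 0, -0.0017], "rot": [0, 0, 0]}
    - {"gripper": 1, "slide": [0, 0, -0.0042], "rot": [0, 0, 0]}
    - {"gripper": 1, "slide": [0, 0, -0.0042], "rot": [0, 0, 0]}
    - {"gripper": 1, "slide": [0, 0, -0.0042], "rot": [0, 0, 0]}

```text
t: 28.85
position: [536.9, -322.9, 37.7]
orientation: [0.023, 1.0, -0.0, 0.0]
contact_force: [-0.8, -0.4, -0.5]
width: 41.3
grasp_force: 30.0
```

To row units: 0.17 m / 0.6 = 0.2833, 0.14 m / 0.6 = 0.2333.

Call:
jog_arm:
  steps:
    - {"gripper": -0.2, "slide": [0, 0, 0], "rot": [0, 0, 0]}
    - {"gripper": -0.2, "slide": [0, 0, 0], "rot": [0, 0, 0]}
    - {"gripper": -0.2, "slide": [0, 0, 0], "rot": [0, 0, 0]}
    - {"gripper": -0.2, "slide": [0, 0, 0.05], "rot": [0, 0, 0]}
    - {"gripper": -0.2, "slide": [0, 0, 0.1333], "rot": [0, 0, 0]}
    - {"gripper": -0.2, "slide": [-0.0333, 0, 0.2333], "rot": [0, 0, 0]}
    - {"gripper": -0.2, "slide": [-0.0333, 0, 0.2833], "rot": [0, 0, 0]}
    - {"gripper": -0.2, "slide": [-0.0333, 0, 0.2833], "rot": [0, 0, 0]}

```text
t: 29.85
position: [518.1, -324.0, 211.5]
orientation: [0.023, 1.0, -0.002, 0.003]
contact_force: [-0.8, -0.8, -0.4]
width: 57.0
grasp_force: 0.0
```

Run:
```python
from h import *
p,d,C,st=snap("w11"); print(st["t"],st["position"])
print("ytin",circ(C,d,32,(537,-321))); print("gtin",circ(C,d,54,(537,-321))); print(gmat(p,d,C))
p,d=r.read_camera("top"); cv2.imwrite("pics/top1.png",cv2.cvtColor(p,cv2.COLOR_RGB2BGR))
```

```text
29.85 [ 518.09114756 -323.95150059  211.5369331 ]
ytin [array([ 538.3, -321.2]), np.float64(29.6), array([ 528.5, -320.1,   32.4]), np.int64(756)]
gtin [array([ 538.2, -321.6]), np.float64(21.6), array([ 537.3, -321.8,   54.6]), np.int64(1238)]
(array([ 529.979, -378.914,  120.369,   97.422,    1.446]), [array([ 564.722, -352.354,   57.222,   27.041,    0.565]), array([ 4.99403e+02, -4.27269e+02,  3.97220e+01,  1.67000e+01,
       -1.28000e-01])])
```

View pics/w11.png

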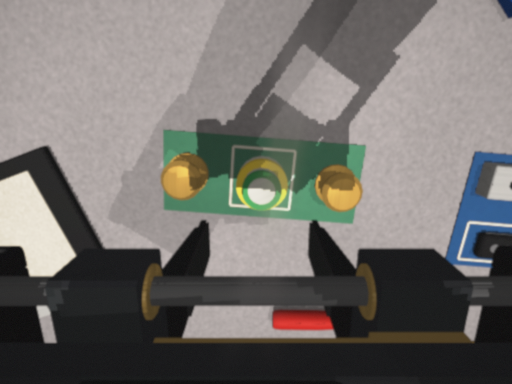

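View pics/top1.png

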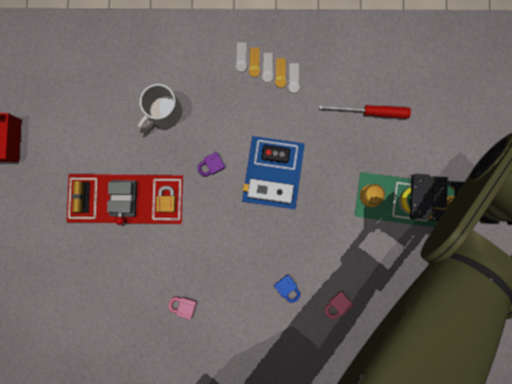

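Both pictures show everything in place. The tins are stacked within 0.5 mm at px (262,186), and the top view has the cylinder (82,198), padlock (166,198) and fob (275,152) in their outlines, with the mug and screwdriver untouched.

```bash
python3 -c "
from workcell import r
print(r.close_job())"
```

```text
the job is handed in; nothing more can be done
None
```

The lock order is set out as asked and handed in at about 30 s: the padlock, fob and both tins measured within about 0.5 mm of centre and the cylinder about 2 mm off, and the mug and screwdriver were not touched.

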